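Clear the track and jog the board shuttle to its index block

ROBOT

A 6-joint arm with a two-finger parallel gripper is mounted at the origin on the work surface. World frame = base frame: x ahead of the robot, y to its left, z up, the work surface at z = 0. Lengths are in mm, angles in rad, forces in N, time in s.
With the tool pointing down it reaches from about 275 to 750 mm from the base axis. Payload 10.2 kg.
Tool frame: the origin (TCP) lies between the finger pads; the fingertips stand 17 mm ahead of it and the grasp point (between the pads) lies 2 mm behind it; z points along the fingers, y is the line along which they close (so a half turn about z gives the same grasp; the last joint's range is limited). The gripper opens to 85 mm and grips with 20 to 120 N. Pads are 22 mm wide; open, the fingers measure 114 mm over their backs; the gripper's body (76 mm by 85 mm) begins 54 mm behind the grasp point. The pads swing forward as they close: fully open they stand 13 mm farther back than shut.
Start: joints at [-1.452, 0.313, 1.498, -0, 1.331, -0.223], TCP at [175.959, -494.641, 248.294] pointing down, gripper open.
Joint ranges: [-2.94, 2.94], [-0.97, 2.17], [0.19, 2.56], [-1.23, 4.37], [0.02, 3.11], [-2.88, 2.88]. Speed limits (rad/s): [2.39, 2.39, 3.01, 3.14, 3.14, 3.14].

INTERFACE

Orientations are given as a unit quaternion [w, x, y, z].
In Python, from rig import * gives the robot as it stands.
- The arm moves only by the tool step_arm, never from a script. Its argument "commands" is text: rows parted by semicolons, each of 7 numbers parted by spaces: the opening, from 0 (shut) to 1 (fully open), then the shift along the tool's x, y, z in cm, then the turn, a rotation vector about the tool's x, y, z in rad. In form: hand x y z rx ry rz; .... A call has 1 to 20 rows; each row is the pose to reach, as a shift and turn from the pose commanded when the call began, along the tool's axes at that moment; what a row does not reach only later rows make up. A row lasts 1/12 s, in which the tool goes at most 41.7 mm and 7.16 degrees, less where a joint would pass 70% of its speed; a pose out of reach is approached as far as the arm can. A call with a gripper value outside its range is refused whole. The fingers move at their own pace and stop on an object; "newtons" is the grip in N (left out, the last holds). Time passes only in rows, so rows that repeat a pose let the fingers close. It gives the time, the measured TCP pose, the force, the opening and the grip force at its end, in the units of the state.
- sense(): the state, without advancing time (a new reading comes with each control period).
- capture(name): name is "scene" or "top"; returns the picture (400x640x3 uint8, red, green, blue); there is no depth.
- camera_model(name): a dict with "mtx" (3x3 intrinsics, pixels), "eye" and "rotation" of the camera in the world. Camera axes: x right, y down, z forward; pixel columns grow to the right and rows downward; lengths in mm; the calibration is good to about 2 mm. A picture is of the moment at which its call begins. camera_model takes no time and is no camera call.
- finish_job(): hands the job in; it is judged then, once.
Trained networks look in the newest picture that a camera, given by its name, has taken for a name from the list of things; names that differ only in an ending like _2 or _b are one class to them, and where a whole thing is asked for, a point or a joint stands for the part that bears it (a point fixed in the world has none). Each returns a list of dicts, best first, with "score" (0 to 1); they miss things now and then, are a little off and sometimes report something else, mostly with a low value. They report only what shows in the picture. A call takes as long as a camera call. They do not tell look-alikes from the thing itself.
- search_frame(camera, label): "rect" ([centre column, centre row, width, height] in pixels, round what is visible of it).
- trace(camera, label): "mask" (400x640 bool, what is visible of it) and "rect" ([centre column, centre row, width, height] in pixels, round what is visible of it).
- spot_point(camera, label): "xy" ([column, row] in pixels: a listed point, or the origin of a listed thing).
The state is a dict: "time_s": time; "joints": joint angles; "dq": joint speeds; "tau": joint torques, N m; "eef_pos": TCP position; "ee_rot": TCP orientation; "force": force on the tool from outside, world axes, zero at the start; "wrist_torque": the same for the moment, N m; "grip_width": opening from 0.0 (shut) to 1.0 (fully open); "grip_force": force on a finger pad.
Only numpy, scipy, OpenCV 4.12 (cv2) and the standard library are available. Lean on these libraries where they do the work, as an engineer would, in place of code of your own. Each camera call takes 0.05 s, during which the arm holds its last target. There are 200 camera calls.

TASK

A finned heat sink has been left on the track of the board shuttle: slide it back, off the track, until its long side rests flat against the ledge along the rear of the machine. Then press the wide round jog button on the control box fully down, hold it down for five seconds without a break so that the shuttle creeps along until its pointer is beside the index block, and let go. Do not jog before the track is clear, do not shove the shuttle by hand, and leave the small square key and the other things on the bench alone.

Things in the scene. Friction and masses are not known exactly. Their poses are not given: they have to be found in the camera images.
- machine: fixed board shuttle machine: flat aluminium deck 230 (x) by 340 (y) by 16 mm thick. Origin: centre of its underside. Its -x edge is the front (towards the robot). The track is the deck's band from x = -98 to -12 mm, along y, marked by dark lines; the deck behind it, to x = +100 mm, is free and level with it. A grey end plate (46 mm high) with a motor stands at the track's +y end, a low stop at its -y end.
- ledge (a point): middle of the front face of the rear ledge, at deck height: a steel strip 330 mm long along the machine's y, its front face at machine x = +100 mm, 14 mm high above the deck.
- heat_sink: loose aluminium heat sink, seven upright fins along its length, 60 (x) by 90 (y) by 30 mm high, 0.25 to 0.5 kg. Origin: centre of its underside. The outer fins are plain upright faces on its 90 mm sides. It starts on the track in the shuttle's way, its length within 0.25 rad of the machine's y. Flat against the ledge its origin is at machine x = +70 mm.
- shuttle (a joint): travel of the shuttle along the machine's -y, m: 0 at the start, 0.12 at the end of its run. It runs at about 15 mm/s while the jog button is down, so about 75 mm in five seconds; it stops at once when the button is up, stays where it stops and cannot be run back. Its drive is weak: the heat sink in its way stalls it, and a touch would shift it.
- shuttle_pointer (a point): tip of the small dark pointer on the front (-x) edge of the shuttle, 27 mm above the bench. The shuttle is a steel plate 84 (x) by 96 (y) mm, top about 28 mm above the bench, carrying a green circuit board with parts up to 41 mm above the bench.
- index_block (a point): top centre of the index block, a dark block 12 (x) by 30 (y) by 6 mm high on the front edge of the deck. The pointer is beside it when it lies within the block's 30 mm length (shuttle joint 0.060 to 0.090).
- control_box: fixed grey control box, 100 (x) by 130 (y) by 45 mm high, to the left or right of the machine. Origin: centre of its underside. It carries the wide round jog button (at box y = +25 mm) and the small square key (at box y = -40 mm).
- jog (a joint): press depth of the jog button, m: 0 up, 0.008 fully down, against a hard stop. The shuttle runs at its 15 mm/s only with the button fully down, slower in proportion when it is part way. Springs back by itself. About 3 N starts it, 5 N brings it fully down; 6 to 10 N holds it there surely.
- jog_top (a point): centre of the top of the jog button, a black round mushroom cap of 54 mm diameter; up, its top is 71 mm above the bench; it moves straight down.
- square_key (a joint): press depth of the square key, m: 0 up, 0.005 down. Not to be pressed.
- square_key_top (a point): centre of the top of the square key, 20 by 20 mm, 60 mm above the bench, 65 mm from the jog button's centre.
- multimeter: bystander: green multimeter 75 by 150 by 43 mm. Origin: centre of its underside.
- spool: bystander: grey spool, 60 mm diameter, 45 mm high. Origin: centre of its underside.
- parts_bin: bystander: blue open bin 110 by 140 by 50 mm. Origin: centre of its underside.
- screwdriver: bystander: screwdriver with black handle lying behind the machine.
- spare_board: bystander: bare green circuit board 80 by 110 by 4 mm. Origin: centre of its underside.
- pot: bystander: black open pot, 60 mm diameter, 70 mm high. Origin: centre of its underside.
- iron_stand: bystander: fixed black soldering iron stand with a brass cleaning pad, 100 (x) by 130 (y) by 75 mm high, on the other side of the machine from the control box. Origin: centre of its underside.
There are look-alikes about, which are no part of the job. Leave any yellow look-alike of the heat_sink alone.

How it is judged (in metres and radians):
On the way, in this order (a step that is already met when the one before it is completed fails the run):
1. the heat sink rests flat against the rear ledge, off the track, with the jog button up (x of heat_sink in the frame of machine above 0.058 m and y of heat_sink in the frame of machine between -0.12 and 0.12 m and z of heat_sink in the frame of machine below 0.022 m and angle between the y axis of heat_sink and the y axis of machine, either way round below 0.12 rad and angle between heat_sink's own z axis and vertical below 0.1 rad and linear speed of heat_sink below 0.01 m/s and value of joint jog below 0.002 m), for 0.2 s.
2. the jog button is held fully down (past 6 mm) without a break for the dwell (at least 4 s) (value of joint jog above 0.006 m), for 4 s.
At the end, for the whole second after the job is handed in: The heat sink stands still and level on the deck, its long side against the rear ledge (origin within 12 mm of flush, within 0.12 rad of parallel); the jog button is up; the shuttle stands still with its pointer beside the index block (60 to 90 mm of travel, that is 4 to 6 s of jogging) (all of step 1 and value of joint shuttle between 0.06 and 0.09 m and velocity of joint shuttle below 0.002 m/s); the robot touches nothing.
It fails at once if the jog button is pressed while the heat sink is still on the track (value of joint jog above 0.003 m and x of heat_sink in the frame of machine below 0.035 m).
It fails at once if the shuttle is shoved by hand (much faster than its drive, backwards, or along the track before it is clear) (velocity of joint shuttle above 0.04 m/s or velocity of joint shuttle below -0.02 m/s or (value of joint jog below 0.001 m and value of joint shuttle above 0.01 m and x of heat_sink in the frame of machine below 0.035 m)).
It fails at once if the square key is pressed (value of joint square_key above 0.003 m).
It fails at once if the heat sink is tipped over (angle between heat_sink's own z axis and vertical above 0.5 rad).
It fails at once if a bystander is moved more than 30 mm (distance of any of multimeter, spool, parts_bin, screwdriver, spare_board, pot from where it was at the start of the episode above 0.03 m).
It also fails if it takes over 54 s, if anything falls off the work surface, if the arm or the gripper's body presses on something with over 40 N, if the wrist force passes 120 N, or if a joint passes its speed limit or range.

## Working session

There is one attempt and no reset: what is moved stays moved. The work goes in short steps, Python scripts to look and compute and a tool call to move; the robot and the scene stay as the last step left them, time stands still between calls to the robot, and variables do not carry over. Pictures are saved under pics/ and viewed, at most 10 in all, crops included, and the job is handed in when it is done.

Besides the shell and the picture viewer there is one more tool, called after "Request:" as a command line: name --argument value ..., lists and objects as JSON in quotes. step_arm: Moves the arm, as the interface text tells. Its arguments: {"type":"object","properties":{"commands":{"type":"string"},"newtons":{"type":"number"}},"required":["commands"]}

```bash
mkdir -p pics; cat > h.py <<'E'
from rig import *
import numpy as np, cv2
def ray(cam,uv,z):
    m=camera_model(cam); K=np.array(m["mtx"]);R=np.array(m["rotation"]);e=np.array(m["eye"])
    d=R@np.linalg.inv(K)@np.array([uv[0],uv[1],1.0])
    return (e+d*(z-e[2])/d[2]).round(1)
def proj(cam,p):
    m=camera_model(cam); K=np.array(m["mtx"]);R=np.array(m["rotation"]);e=np.array(m["eye"])
    q=K@R.T@(np.array(p)-e); return q[:2]/q[2]
E
python3 - <<'E'
from h import *
for c in("top","scene"):
    cv2.imwrite(f"pics/{c}0.png",capture(c)[:,:,::-1])
    m=camera_model(c);print(c,np.round(m["eye"]),np.round(m["rotation"],2).tolist())
for n,z in [("heat_sink",16),("machine",0),("ledge",16),("shuttle_pointer",27),("index_block",22),("control_box",0),("jog_top",71),("square_key_top",60)]:
  for c in("top","scene"):
    for r in spot_point(c,n)[:2]: print(n,c,round(r["score"],2),np.round(r["xy"]),ray(c,r["xy"],z))
s=sense();print(s["time_s"],s["ee_rot"],s["force"])
E
```

```text
top [ 394.  -12. 1441.] [0.05, -0.7, 0.72, -0.04]
scene [1422.  589.  993.] [-0.19, 0.43, 0.8, -0.37]Traceback (most recent call last):
  File "<stdin>", line 7, in <module>
  File "h.py", line 5, in ray
    d=R@np.linalg.inv(K)@np.array([uv[0],uv[1],1.0])
      ~^~~~~~~~~~~~~~~~~
ValueError: matmul: Input operand 1 has a mismatch in its core dimension 0, with gufunc signature (n?,k),(k,m?)->(n?,m?) (size 3 is different from 4)
```

View pics/top0.png

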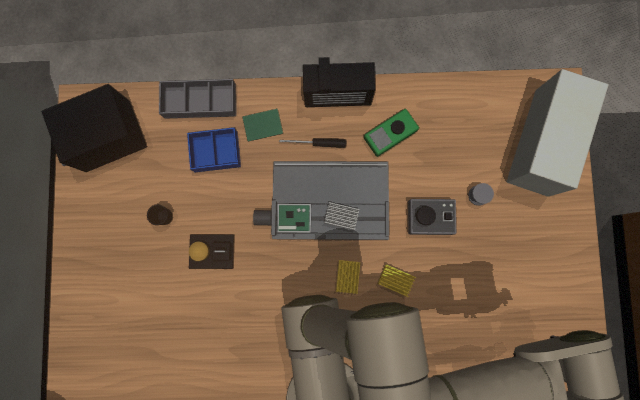

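View pics/scene0.png

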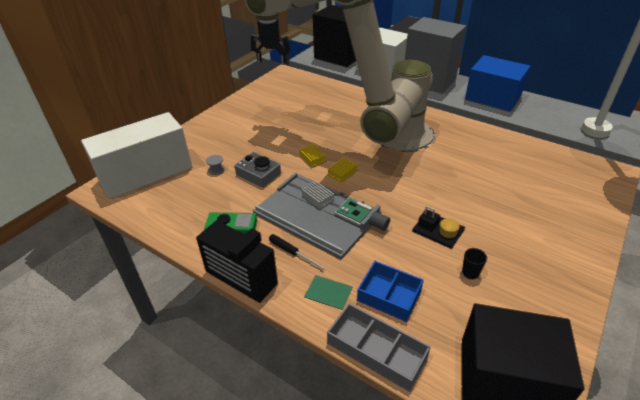

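The top view shows the heat sink at about (342,215) on the track, the shuttle at (293,218), and the ledge along row 163. The jog button is at (425,215) and the key at (447,216), with two yellow look-alikes in front at (348,277) and (397,279). The printed rotation is a quaternion, so I'm fixing the helper.

```bash
sed -i 's/R=np.array(m\["rotation"\])/R=rot(m["rotation"])/' h.py; cat >> h.py <<'E'
from scipy.spatial.transform import Rotation
def rot(q): return Rotation.from_quat([q[1],q[2],q[3],q[0]]).as_matrix()
E
python3 - <<'E'
from h import *
for n,z in [("heat_sink",16),("machine",0),("ledge",16),("shuttle_pointer",27),("index_block",22),("control_box",0),("jog_top",71),("square_key_top",60)]:
  for c in("top","scene"):
    for r in spot_point(c,n)[:2]: print(n,c,round(r["score"],2),np.round(r["xy"]),ray(c,r["xy"],z))
for n,z in [("heat_sink",46),("machine",16),("shuttle",30)]:
  for r in trace("top",n)[:3]:
    b=cv2.minAreaRect(np.argwhere(r["mask"])[:,::-1].astype(np.float32))
    print(n,r["score"],np.round(b[0]),[ray("top",p,z)[:2].tolist() for p in cv2.boxPoints(b)])
im=cv2.imread("pics/top0.png");cv2.imwrite("pics/crop.png",cv2.resize(im[145:255,245:475],None,fx=3.4,fy=3.4,interpolation=cv2.INTER_CUBIC))
s=sense();print(s["time_s"],s["ee_rot"],s["force"])
E
```

```text
heat_sink top 0.85 [347. 278.] [337.1 -68.1  16. ]
heat_sink top 0.75 [339. 215.] [519.3 -52.1  16. ]
heat_sink scene 0.85 [311. 161.] [ 354.8 -195.2   16. ]
heat_sink scene 0.72 [315. 198.] [515.3 -66.   16. ]
machine top 0.63 [329. 200.] [567.5 -24.8   0. ]
machine top 0.54 [449. 216.] [ 508.3 -372.5    0. ]
machine scene 0.92 [318. 212.] [548.6 -31.7   0. ]
ledge top 0.82 [329. 164.] [669.8 -27.7  16. ]
ledge scene 0.92 [293. 229.] [668.5 -43.1  16. ]
shuttle_pointer top 0.58 [289. 236.] [462.3  94.5  27. ]
shuttle_pointer scene 0.94 [365. 202.] [454.4  86.   27. ]
index_block top 0.6 [318. 238.] [453.3  10.1  22. ]
index_block scene 0.97 [347. 197.] [461.5  21.8  22. ]
control_box top 0.73 [430. 215.] [ 513.3 -318.5    0. ]
jog_top top 0.52 [425. 215.] [ 507.5 -289.2   71. ]
jog_top scene 0.57 [260. 162.] [ 513.3 -291.4   71. ]
square_key_top top 0.69 [318. 239.] [448.7   9.3  60. ]
square_key_top top 0.45 [448. 216.] [ 504.9 -356.7   60. ]
square_key_top scene 0.6 [319. 213.] [606.1  11.6  60. ]
square_key_top scene 0.43 [249. 157.] [ 499.3 -357.    60. ]
heat_sink 0.93 [342. 21
[... 207 characters left out ...]
, [388.5, -46.8], [380.8, -103.7], [296.8, -91.2]]
machine 0.98 [321. 199.] [[456.4, 200.2], [689.8, 197.8], [677.6, -203.7], [445.8, -193.5]]
machine 0.34 [262. 124.] [[826.1, 232.2], [848.5, 122.4], [768.3, 105.9], [746.1, 214.9]]
machine 0.33 [294. 219.] [[556.6, 125.8], [553.9, 32.1], [466.4, 34.3], [468.9, 127.2]]
shuttle 0.79 [294. 218.] [[555.0, 124.4], [552.3, 31.7], [471.4, 33.7], [473.9, 125.8]]
shuttle 0.71 [160. 214.] [[565.8, 506.8], [563.7, 433.5], [505.4, 432.9], [507.4, 505.8]]
shuttle 0.69 [426. 215.] [[537.8, -276.2], [536.4, -327.8], [484.6, -324.9], [486.0, -273.6]]
1.1 [-3.83119033e-06  9.85428862e-01  1.70088087e-01 -9.39542282e-06] [ 0.36069749  0.15219739 -0.06685156]
```

View pics/crop.png

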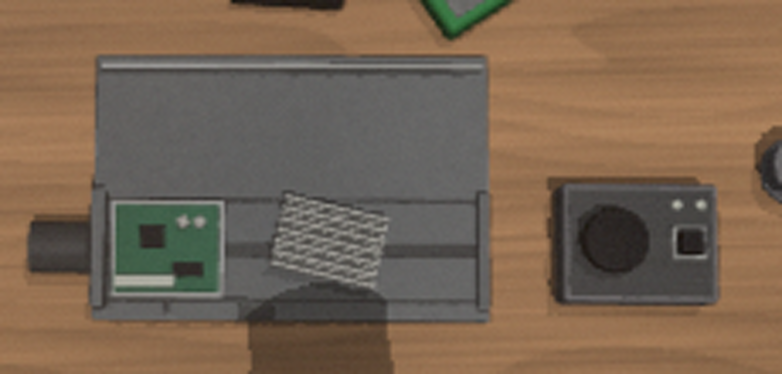

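The crop agrees with the networks. The machine's yaw is about -0.03 and its origin is near (569,-28). The sink's centre is (514,-58) with yaw -0.226, and its front face is free. First I'll move above a point in front of that face, with the fingers half open and lined up with the sink.

Request:
step_arm --commands "0.5 41.4 -33 12.8 0 0 0.568;0.5 41.4 -33 12.8 0 0 0.568;0.5 41.4 -33 12.8 0 0 0.568;0.5 41.4 -33 12.8 0 0 0.568;0.5 41.4 -33 12.8 0 0 0.568;0.5 41.4 -33 12.8 0 0 0.568;0.5 41.4 -33 12.8 0 0 0.568;0.5 41.4 -33 12.8 0 0 0.568;0.5 41.4 -33 12.8 0 0 0.568;0.5 41.4 -33 12.8 0 0 0.568;0.5 41.4 -33 12.8 0 0 0.568;0.5 41.4 -33 12.8 0 0 0.568;0.5 41.4 -33 12.8 0 0 0.568;0.5 41.4 -33 12.8 0 0 0.568;0.5 41.4 -33 12.8 0 0 0.568;0.5 41.4 -33 12.8 0 0 0.568;0.5 41.4 -33 12.8 0 0 0.568;0.5 41.4 -33 12.8 0 0 0.568;0.5 41.4 -33 12.8 0 0 0.568;0.5 41.4 -33 12.8 0 0 0.568"

```text
time_s: 2.77
eef_pos: [455.3, -45.8, 120.6]
ee_rot: [0.0, 0.994, -0.114, 0.0]
force: [0.1, -0.2, -1.4]
grip_width: 0.495
grip_force: 0.0
```

Request:
step_arm --commands "0.5 0 0 3 0 0 0;0.5 0 0 5 0 0 0;0.5 0 0 6.5 0 0 0;0.5 0 0 7.5 0 0 0;0.5 0 0 8.2 0 0 0;0.5 0 0 8.2 0 0 0;0.5 0 0 8.2 0 0 0"

```text
time_s: 3.35
eef_pos: [455.7, -45.2, 38.7]
ee_rot: [0.0, 0.994, -0.113, 0.0]
force: [0.1, 0.3, 0.8]
grip_width: 0.5
grip_force: 0.0
```

```bash
python3 - <<'E'
from h import *
c="scene"; im=capture(c)[:,:,::-1]
cv2.imwrite("pics/pre.png",cv2.resize(im[120:270,210:430],None,fx=3.4,fy=3.4,interpolation=cv2.INTER_CUBIC))
print(sense()["eef_pos"],sense()["force"])
E
```

```text
[455.84818966 -45.19132302  38.98589009] [-0.69225922  0.11146724 -0.47598331]
```

View pics/pre.png

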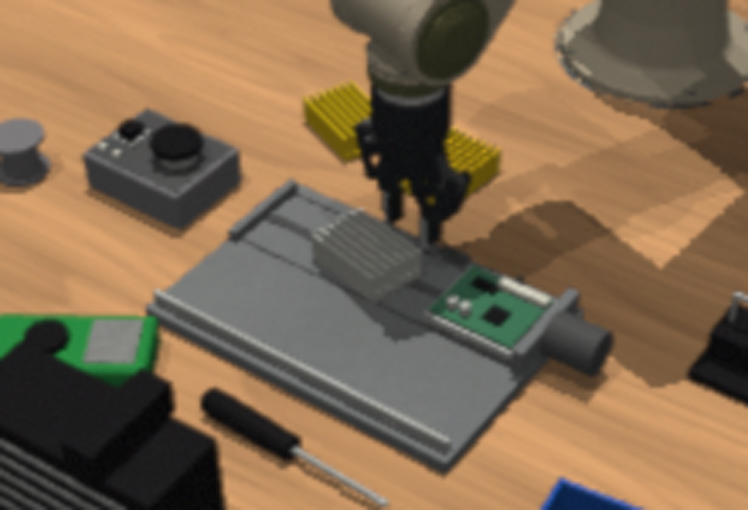

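The fingers stand in front of the sink's front face, a little towards its +y end. I'll move over by a few mm, then push back while turning to the machine's yaw.

Request:
step_arm --commands "0.5 1 0.3 0 0 0 0;0.5 2.1 0.6 0 0 0 0;0.5 2.7 0.4 0 0 0 -0.01;0.5 3.4 0.25 0 0 0 -0.02;0.5 4 0.1 0 0 0 -0.035;0.5 4.6 -0.05 0 0 0 -0.05;0.5 5.3 -0.2 0 0 0 -0.06;0.5 5.9 -0.35 0 0 0 -0.07;0.5 6.5 -0.5 0 0 0 -0.08;0.5 7.2 -0.65 0 0 0 -0.09;0.5 7.8 -0.8 0 0 0 -0.105;0.5 8.4 -0.95 0 0 0 -0.12;0.5 9.1 -1.1 0 0 0 -0.13;0.5 9.7 -1.25 0 0 0 -0.14;0.5 10.3 -1.4 0 0 0 -0.155;0.5 11 -1.55 0 0 0 -0.17;0.5 11.6 -1.7 0 0 0 -0.18;0.5 12.2 -1.85 0 0 0 -0.19;0.5 12.8 -2 0 0 0 -0.2;0.5 12.8 -2 0 0 0 -0.2"

```text
time_s: 5.07
eef_pos: [586.0, -54.2, 38.3]
ee_rot: [0.0, 1.0, -0.013, 0.001]
force: [-0.1, 0.2, -0.1]
grip_width: 0.504
grip_force: 0.0
```

```bash
cat > m.py <<'E'
from h import *
import sys
c="scene"; im=capture(c)[:,:,::-1]
cv2.imwrite(f"pics/{sys.argv[1]}.png",cv2.resize(im[120:270,210:430],None,fx=3.4,fy=3.4,interpolation=cv2.INTER_CUBIC))
capture("top")
for r in trace("top","heat_sink")[:3]:
    b=cv2.minAreaRect(np.argwhere(r["mask"])[:,::-1].astype(np.float32))
    print(r["score"],np.round(b[0]),[ray("top",p,46)[:2].tolist() for p in cv2.boxPoints(b)])
for n,z in [("heat_sink",16),("ledge",16)]:
    for r in spot_point(c,n)[:3]: print(n,r["score"],ray(c,r["xy"],z))
s=sense();print(s["time_s"],s["eef_pos"],s["force"])
E
python3 m.py push1
```

```text
0.9 [396. 280.] [[323.8, -149.7], [376.9, -176.1], [338.1, -257.5], [285.4, -231.0]]
0.75 [351. 277.] [[302.9, -48.1], [389.7, -61.9], [382.8, -107.7], [296.2, -93.5]]
heat_sink 0.8 [354.2 -57.1  16. ]
heat_sink 0.63 [620.7 -57.2  16. ]
heat_sink 0.45 [ 329.3 -207.6   16. ]
ledge 0.93 [660.5 -47.4  16. ]
5.3167 [584.65002842 -54.12362807  38.26149765] [-0.24575026  0.97273797  0.6884453 ]
```

View pics/push1.png

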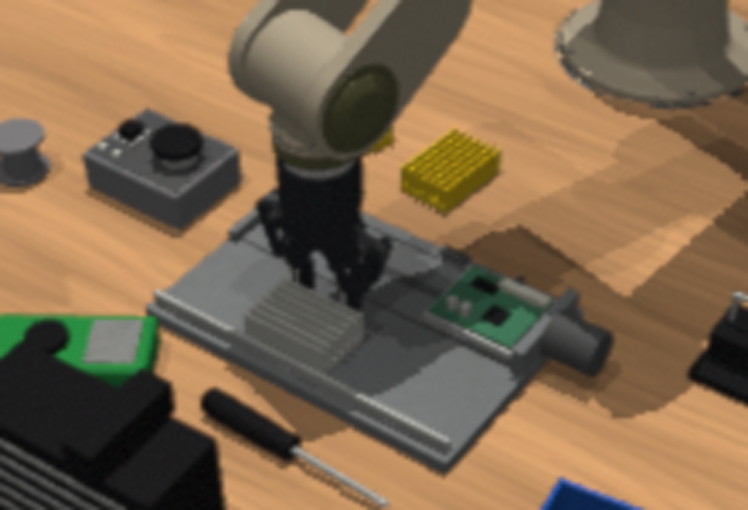

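The sink is pushed square and now stands about 15 mm short of the ledge. I'll creep on and watch the force.

Request:
step_arm --commands "0.5 0.3 0 0 0 0 0;0.5 0.6 0 0 0 0 0;0.5 0.8 0 0 0 0 0;0.5 1 0 0 0 0 0;0.5 1.2 0 0 0 0 0;0.5 1.2 0 0 0 0 0"

```text
time_s: 5.82
eef_pos: [593.2, -54.2, 38.2]
ee_rot: [-0.001, 1.0, -0.013, -0.005]
force: [-25.6, -1.0, 17.7]
grip_width: 0.507
grip_force: 13.0
```

Request:
step_arm --commands "0.5 0.2 0 0 0 0 0;0.5 0.3 0 0 0 0 0;0.5 0.4 0 0 0 0 0;0.5 0.4 0 0 0 0 0"

```text
time_s: 6.15
eef_pos: [593.4, -54.1, 38.3]
ee_rot: [-0.001, 1.0, -0.013, -0.011]
force: [-50.8, -1.2, 33.3]
grip_width: 0.499
grip_force: 25.2
```

Reaching the ledge gives about 50 N, so the sink is seated. I'll back off, rise, and check.

Request:
step_arm --commands "0.5 0.5 0 0 0 0 0;0.5 0 0 0 0 0 0;0.5 -1 0 0 0 0 0;0.5 -3 0 0 0 0 0;0.5 -5 0 -1 0 0 0;0.5 -5 0 -4 0 0 0;0.5 -5 0 -8 0 0 0;0 -9 4 -11 0 0 0;0 -9 8 -11 0 0 0;0 -9 12 -11 0 0 0;0 -9 16 -11 0 0 0;0 -9 20 -11 0 0 0;0 -9 23.5 -11 0 0 0;0 -9 23.5 -11 0 0 0;0 -9 23.5 -11 0 0 0;0 -9 23.5 -11 0 0 0"

```text
time_s: 7.48
eef_pos: [504.6, -286.8, 148.1]
ee_rot: [-0.0, 1.0, -0.013, 0.0]
force: [0.6, -0.4, 0.5]
grip_width: 0.003
grip_force: 0.0
```

```bash
python3 m.py push2
```

```text
0.71 [338. 174.] [[665.8, -6.3], [663.1, -95.7], [601.9, -93.5], [604.5, -4.6]]
0.65 [348. 277.] [[386.9, -38.1], [385.3, -102.8], [296.6, -99.6], [298.2, -35.4]]
heat_sink 0.88 [373.4 -49.7  16. ]
heat_sink 0.81 [630. -50.  16.]
heat_sink 0.5 [ 571.9 -456.6   16. ]
ledge 0.8 [660.8 -44.6  16. ]
7.7333 [ 504.85504871 -286.12493307  148.50390841] [ 0.25683232 -0.27548532  0.48597263]
```

View pics/push2.png

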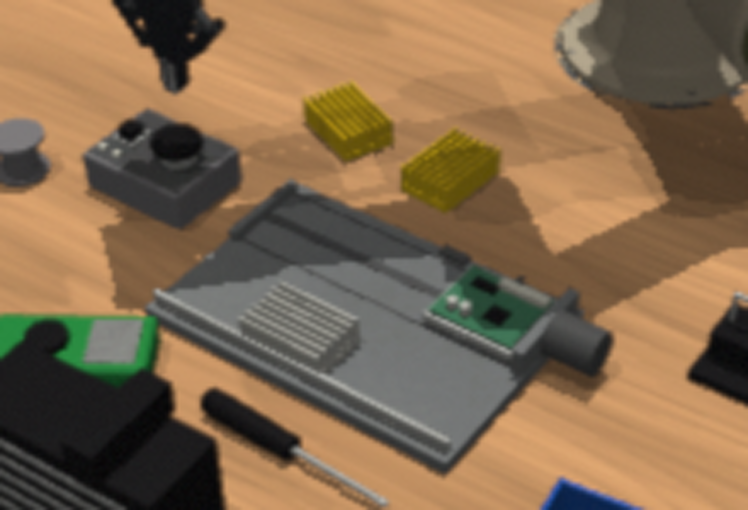

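The heat sink is flush with the ledge and parallel to it (yaw -0.03), the track is clear, and the shuttle has not moved. The closed gripper is above the jog cap, so I'll centre it and come down to just above.

Request:
step_arm --commands "0 0.4 0.4 2 0 0 0;0 0.4 0.4 4 0 0 0;0 0.4 0.4 5 0 0 0;0 0.4 0.4 5.6 0 0 0;0 0.4 0.4 5.6 0 0 0;0 0.4 0.4 5.6 0 0 0"

```text
time_s: 8.23
eef_pos: [508.7, -291.2, 92.9]
ee_rot: [0.0, 1.0, -0.013, 0.0]
force: [-1.0, -0.3, 0.5]
grip_width: 0.003
grip_force: 0.0
```

Request:
step_arm --commands "0 0 0 0.5 0 0 0;0 0 0 1 0 0 0;0 0 0 1.35 0 0 0;0 0 0 1.35 0 0 0;0 0 0 1.35 0 0 0"

```text
time_s: 8.65
eef_pos: [509.1, -291.8, 80.0]
ee_rot: [0.001, 1.0, -0.013, 0.001]
force: [1.0, 0.3, 9.1]
grip_width: 0.003
grip_force: 4.3
```

It is fully down at 9 N. I'll hold it there.

Request:
step_arm --commands "0 0 0 0 0 0 0;0 0 0 0 0 0 0;0 0 0 0 0 0 0;0 0 0 0 0 0 0;0 0 0 0 0 0 0;0 0 0 0 0 0 0;0 0 0 0 0 0 0;0 0 0 0 0 0 0;0 0 0 0 0 0 0;0 0 0 0 0 0 0;0 0 0 0 0 0 0;0 0 0 0 0 0 0;0 0 0 0 0 0 0;0 0 0 0 0 0 0;0 0 0 0 0 0 0;0 0 0 0 0 0 0;0 0 0 0 0 0 0;0 0 0 0 0 0 0;0 0 0 0 0 0 0;0 0 0 0 0 0 0"

```text
time_s: 10.32
eef_pos: [509.1, -291.8, 80.0]
ee_rot: [0.001, 1.0, -0.013, 0.001]
force: [0.9, 1.0, 8.7]
grip_width: -0.001
grip_force: 4.3
```

Request:
step_arm --commands "0 0 0 0 0 0 0;0 0 0 0 0 0 0;0 0 0 0 0 0 0;0 0 0 0 0 0 0;0 0 0 0 0 0 0;0 0 0 0 0 0 0;0 0 0 0 0 0 0;0 0 0 0 0 0 0;0 0 0 0 0 0 0;0 0 0 0 0 0 0;0 0 0 0 0 0 0;0 0 0 0 0 0 0;0 0 0 0 0 0 0;0 0 0 0 0 0 0;0 0 0 0 0 0 0;0 0 0 0 0 0 0;0 0 0 0 0 0 0;0 0 0 0 0 0 0;0 0 0 0 0 0 0;0 0 0 0 0 0 0"

```text
time_s: 11.98
eef_pos: [509.1, -291.8, 80.0]
ee_rot: [0.001, 1.0, -0.013, 0.001]
force: [1.8, 0.9, 8.7]
grip_width: -0.0
grip_force: 4.3
```

```bash
python3 - <<'E'
from h import *
capture("scene")
for r in spot_point("scene","shuttle_pointer")[:2]: print(r["score"],ray("scene",r["xy"],27))
s=sense();print(s["time_s"],s["eef_pos"],s["force"])
E
```

```text
0.74 [436.5  19.8  27. ]
12.0833 [ 509.14406956 -291.78603895   80.01238139] [0.79766469 0.11223467 8.18560048]
```

About 55 mm so far. I'll hold until roughly 13.4 s, then let go.

Request:
step_arm --commands "0 0 0 0 0 0 0;0 0 0 0 0 0 0;0 0 0 0 0 0 0;0 0 0 0 0 0 0;0 0 0 0 0 0 0;0 0 0 0 0 0 0;0 0 0 0 0 0 0;0 0 0 0 0 0 0;0 0 0 0 0 0 0;0 0 0 0 0 0 0;0 0 0 0 0 0 0;0 0 0 0 0 0 0;0 0 0 0 0 0 0;0 0 0 0 0 0 0;0 0 0 0 0 0 0;0 0 0 -2 0 0 0;0 0 0 -5 0 0 0;0 0 0 -8 0 0 0;0 0 0 -8 0 0 0;0 0 0 -8 0 0 0"

```text
time_s: 13.75
eef_pos: [508.7, -291.5, 159.9]
ee_rot: [0.001, 1.0, -0.013, 0.001]
force: [-0.0, -0.4, -1.0]
grip_width: -0.002
grip_force: 0.0
```

```bash
python3 m.py end; python3 - <<'E'
from h import *
print(*[(n,r["score"],ray("scene",r["xy"],z)) for n,z in [("shuttle_pointer",27),("index_block",22)] for r in spot_point("scene",n)[:1]])
E
```

```text
0.88 [337. 174.] [[665.8, -6.3], [663.2, -92.8], [602.0, -90.7], [604.5, -4.6]]
0.88 [348. 277.] [[301.9, -35.1], [390.1, -45.3], [383.6, -105.2], [295.6, -94.6]]
heat_sink 0.9 [ 341.2 -191.8   16. ]
heat_sink 0.83 [360.8 -57.9  16. ]
heat_sink 0.72 [632.8 -48.   16. ]
ledge 0.66 [652.8 -41.   16. ]
14.0 [ 507.97955555 -290.96685973  157.49815425] [0.3363827  0.03646728 0.80790028]
('shuttle_pointer', 0.7, array([446.6,  -3.6,  27. ])) ('index_block', 0.63, array([ 544.1, -294. ,   22. ]))
```

View pics/end.png

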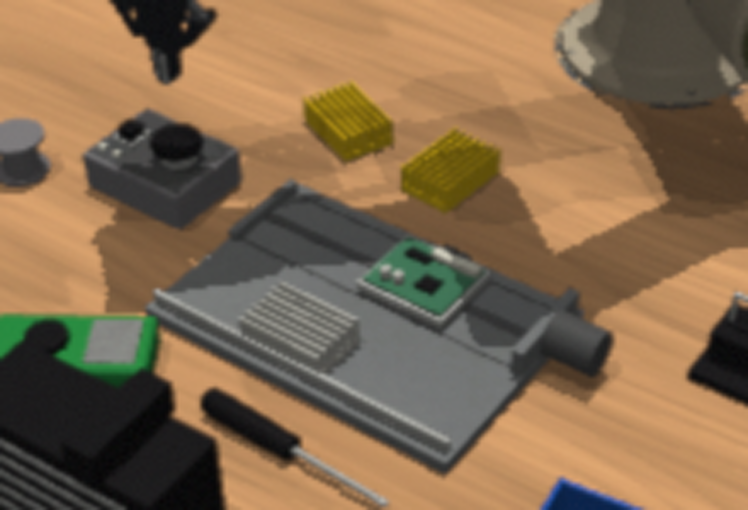

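The shuttle has run along and the sink is still flush. I'll check its travel from the top mask (start: y 32 to 126) before handing in.

```bash
python3 - <<'E'
from h import *
capture("top")
for r in trace("top","shuttle")[:3]:
    b=cv2.minAreaRect(np.argwhere(r["mask"])[:,::-1].astype(np.float32))
    print(r["score"],[ray("top",p,30)[:2].tolist() for p in cv2.boxPoints(b)])
E
```

```text
0.62 [[552.9, 52.0], [550.2, -43.5], [466.5, -40.9], [469.1, 53.9]]
0.22 [[683.3, 197.5], [675.3, -201.2], [443.9, -193.3], [450.5, 197.5]]
```

Travel is about 74 mm, inside 60–90, so I'm handing in.

```bash
python3 -c "
from rig import *
print(finish_job())"
```

```text
the job is handed in; nothing more can be done
None
```

I handed the job in without seeing a verdict: the heat sink is flush against the rear ledge, I held the jog button down about 5 s and released it, and the shuttle has moved about 74 mm (60–90 allowed).

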